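Open the descaler's push-and-turn cap beside the empty teapot

ROBOT

A 6-joint arm with a two-finger parallel gripper is mounted at the origin on the work surface. World frame = base frame: x ahead of the robot, y to its left, z up, the work surface at z = 0. Lengths are in m, angles in rad, forces in N, time in s.
With the tool pointing down it reaches from about 0.225 to 0.725 m from the base axis. Payload 3.1 kg.
Tool frame: the origin (TCP) lies at the very end of the fingers, on their centre line; the grasp point (between the pads) lies 19 mm behind it; z points along the fingers, y is the line along which they close (so a half turn about z gives the same grasp; the last joint's range is limited). The gripper opens to 85 mm and grips with 20 to 120 N. Pads are 22 mm wide; open, the fingers measure 114 mm over their backs; the gripper's body (76 mm by 85 mm) begins 54 mm behind the grasp point. The pads swing forward as they close: fully open they stand 13 mm farther back than shut.
Start: joints at [-1.377, 0.048, 0.099, 1.622, 0, 1.443], TCP at [0.166, -0.498, 0.231] pointing down, gripper open.
Joint ranges: [-2.91, 2.91], [-0.99, 1.94], [-1.21, 1.42], [-2.12, 2.29], [-1.49, 1.47], [-3.14, 3.14]. Speed limits (rad/s): [2.79, 2.79, 3.14, 3.14, 3.14, 3.14].

INTERFACE

Orientations are given as a unit quaternion [x, y, z, w].
In Python, from workcell import ctrl gives the robot as it stands. The module is installed in compiled form; this text tells all that it offers.
- The arm moves only by the tool step_arm, never from a script. Its argument "rows" is one flat list of numbers, 7 for each row, row after row: the shift along the tool's x, y, z in m, then the turn, a rotation vector about the tool's x, y, z in degrees, then the opening, from 0 (shut) to 1 (fully open). In form: [x, y, z, wx, wy, wz, gripper, x, y, z, wx, wy, wz, gripper, ...]. A call has 1 to 8 rows; each row is the pose to reach, as a shift and turn from the pose commanded when the call began, along the tool's axes at that moment; what a row does not reach only later rows make up. A row lasts 1/8 s, in which the tool goes at most 62.5 mm and 10.7 degrees, less where a joint would pass 70% of its speed; a pose out of reach is approached as far as the arm can. A call with a gripper value outside its range is refused whole. The fingers move at their own pace and stop on an object; the grip force is fixed at half the most. Time passes only in rows, so rows that repeat a pose let the fingers close. It gives the time, the measured TCP pose, the force, the opening and the grip force at its end, in the units of the state.
- ctrl.get_obs(): the state, without advancing time (a new reading comes with each control period).
- ctrl.grab_frame(name): name is "scene" or "top"; returns a dict with "img" (384x512x3 uint8, red, green, blue), "range_z" (384x512 float32, m along the optical axis (not along the pixel's ray), 0 where there is no reading), "vfov" (degrees; the focal length in pixels is half the picture's height over the tangent of half this angle, whatever the lens; pixels are square), "cx", "cy" (the principal point, pixels), "origin" and "attitude" of the camera in the world. Camera axes: x right, y up, looking along -z (the intrinsics and any distortion apply to the point x, -y, -z); pixel columns grow to the right and rows downward; lengths in m; the calibration is good to about 2 mm. A picture is of the moment at which its call begins.
- ctrl.job_done(): hands the job in; it is judged then, once.
Trained networks look in the newest picture that a camera, given by its name, has taken for a name from the list of things; names that differ only in an ending like _2 or _b are one class to them, and where a whole thing is asked for, a point or a joint stands for the part that bears it (a point fixed in the world has none). Each returns a list of dicts, best first, with "confidence" (0 to 1); they miss things now and then, are a little off and sometimes report something else, mostly with a low value. They report only what shows in the picture. A call takes as long as a camera call. They do not tell look-alikes from the thing itself.
- ctrl.boxes_of(camera, thing): "box" ([centre column, centre row, width, height] in pixels, round what is visible of it).
The state is a dict: "t": time; "joints": joint angles; "qd": joint speeds; "effort": joint torques, N m; "ee_pos": TCP position; "ee_rot": TCP orientation; "wrist_force": force on the tool from outside, world axes, zero at the start; "ft_torque": the same for the moment, N m; "gripper_width": opening from 0.0 (shut) to 1.0 (fully open); "grasp_force": force on a finger pad.
Only numpy, scipy, OpenCV 4.12 (cv2) and the standard library are available. Lean on these libraries where they do the work, as an engineer would, in place of code of your own. Each camera call takes 0.05 s, during which the arm holds its last target. There are 200 camera calls.

TASK

The empty teapot is about to be descaled. In the steel caddy, open the square descaler bottle: push its wide safety cap down, keep it down while turning it anticlockwise until it comes free, then lift the cap straight off, leaving the bottle standing in its bay and everything else on the table where it is. Finish while holding the cap level, in the gripper, about 5 cm straight above the bottle's open mouth: do not put it down or let go.

Things in the scene. Friction and masses are not known exactly. Their poses are not given: they have to be found in the camera images.
- cap_mid (a point): Centre, half-way up, of the descaler's push-and-turn cap: loose, ribbed, round, grey plastic, 48 mm across, 36 mm tall, 40 g, flat top with a raised curved arrow; z is its axis, up. Closed, this point is 4 mm below the neck's rim: the cap's top is 14 mm above the rim, its lower edge 22 mm below it and 8 mm above the shoulder. Grip it from above across its sides, firmly (about 40 N).
- bottle_mouth (a point): Centre of the rim of the descaler's 32 mm neck, 170 mm above the bottle's underside; z up. How the cap works: a spring holds it up in catches on the neck. Pushing down takes 5 N to start, 12 N at 5 mm; the catches clear at 4 mm, the stop is at 6.5 mm. Held down it turns, anticlockwise seen from above only: free from 36 deg, 62 deg is best, blocked at 90. Freed, the spring lifts it 3 mm.
- bottle: The descaler bottle, origin at the centre of its underside: loose, 0.35 to 0.7 kg, white plastic, 76 mm square in plan, sloping shoulder up to 140 mm, neck with three small lugs to 170 mm. It stands in any one of the caddy's three bays: the tallest thing there, the only square one, with the widest cap. The bay's walls keep it from turning.
- caddy: Fixed steel caddy, 86 x 258 x 48 mm (x, y, z), wall 4 mm, origin at the centre of its underside, with three square bays of about 78 to 82 mm in a row along its y, centres at y = -84, 0 and 84 mm, floor 4 mm up. A wire handle lies folded down along its +x side.
- soap: Loose round white bottle of dish soap, 68 mm across, 138 mm tall, narrow neck, standing in another bay of the caddy; origin at its underside. Leave it alone.
- tin: Loose round steel tin, 71 mm across, 78 mm tall, standing in another bay of the caddy; origin at its underside. Leave it alone.
- teapot: Loose stainless teapot without its lid, 142 mm across plus spout and handle, 110 mm tall, origin at its underside, standing on the gas burner (280 x 340 mm, its grate 100 mm above the table) at the right. Leave it alone.
- teapot_lid: Loose steel lid of the teapot, 98 mm across, 36 mm tall with its button, lying on the trivet; origin at its underside. Leave it alone.
- trivet: Loose round wooden trivet, 170 mm across, 14 mm thick, at the back; origin at its underside. Leave it alone.
- glass_a: Loose green glass tumbler, 74 mm across, 98 mm tall, on the left, the nearer one; origin at its underside. Leave it alone.
- glass_b: Loose green glass tumbler, the same size, on the left, farther back; origin at its underside. Leave it alone.
- jar: Loose closed ceramic jar, 104 mm across, 141 mm tall with its button, at the back; origin at its underside. Leave it alone.
There are look-alikes about, which are no part of the job. There is more than one size of the part that bears cap_mid; the job needs the larger.

How it is judged:
On the way, in this order (a step that is already met when the one before it is completed fails the run):
1. the cap is pushed down on the neck by at least 3.5 mm, gripped by the fingers (z of cap_mid in the frame of bottle_mouth below -0.0075 m and contact force between the fingers and cap above 1 N), for 0.1 s.
2. the cap is turned past its catches (by more than 35 deg) while still on the neck (angle between the x axis of cap_mid and the x axis of bottle_mouth, either way round above 0.62 rad and z of cap_mid in the frame of bottle_mouth below 0.008 m and horizontal distance between cap_mid and bottle_mouth below 0.005 m), for 0.1 s.
At the end, for the whole second after the job is handed in: The cap is gripped, still, level within 0.25 rad, within 25 mm sideways of the neck's axis, its lower edge 20 to 100 mm above the rim, clear of the bottle; the bottle stands upright (0.06 rad) on its bay's floor (within 6 mm), its mouth within 15 mm of where it was (z of cap_mid in the frame of bottle_mouth between 0.038 and 0.118 m and horizontal distance between cap_mid and bottle_mouth below 0.025 m and angle between cap_mid's own z axis and vertical below 0.25 rad and linear speed of cap below 0.03 m/s and contact force between the fingers and cap above 1 N and contact force between cap and bottle below 0.05 N and angle between bottle_mouth's own z axis and vertical below 0.06 rad and z of bottle_mouth in the frame of caddy between 0.168 and 0.18 m and distance of bottle_mouth from where it was at the start of the episode below 0.015 m); the arm keeps its last pose, push and grip.
It fails at once if the bottle is pulled up out of its bay by more than 15 mm (z of bottle_mouth in the frame of caddy above 0.189 m).
It fails at once if one of the other things is moved by more than 30 mm (distance of any of soap, tin, teapot, teapot_lid, trivet, glass_a, glass_b, jar from where it was at the start of the episode above 0.03 m).
It also fails if it takes over 48 s, if anything falls off the work surface, if the arm or the gripper's body presses on something with over 40 N, if the wrist force passes 120 N, or if a joint passes its speed limit or range.

## Working session

There is one attempt and no reset: what is moved stays moved. The work goes in short steps, Python scripts to look and compute and a tool call to move; the robot and the scene stay as the last step left them, time stands still between calls to the robot, and variables do not carry over. Pictures are saved under pics/ and viewed, at most 10 in all, crops included, and the job is handed in when it is done.

Besides the shell and the picture viewer there is one more tool, called after "Emit:" as a command line: name --argument value ..., lists and objects as JSON in quotes. step_arm: Moves the arm, as the interface text tells. Its arguments: {"type":"object","properties":{"rows":{"type":"array","items":{"type":"number"}}},"required":["rows"]}

```bash
mkdir -p pics; cat > h.py <<'E'
import numpy as np, cv2
from scipy.spatial.transform import Rotation as R
from workcell import ctrl
def world(f,u,v,z):
    h=f["img"].shape[0]; fl=h/2/np.tan(np.radians(f["vfov"])/2)
    p=np.stack([(u-f["cx"])/fl*z,-(v-f["cy"])/fl*z,-z],-1)
    a=np.array(f["attitude"]); M=a if a.shape==(3,3) else R.from_quat(a).as_matrix()
    return p@M.T+np.array(f["origin"])
def cloud(f):
    v,u=np.mgrid[0:f["img"].shape[0],0:f["img"].shape[1]]
    return world(f,u,v,f["range_z"].astype(float))
def save(n,im): cv2.imwrite("pics/"+n,im[...,::-1])
E
python3 - <<'E'
from h import *
o=ctrl.get_obs(); print(o)
fs={}
for c in("scene","top"):
    f=ctrl.grab_frame(c); fs[c]=f
    print(c,{k:v for k,v in f.items() if k not in("img","range_z")})
    for t in("cap_mid","bottle","caddy","soap","tin"):
        for b in ctrl.boxes_of(c,t): print(t,np.round(b["box"],0),round(b["confidence"],2))
save("a.png",np.hstack([cv2.resize(fs[c]["img"],(400,300)) for c in fs]))
save("s.png",fs["scene"]["img"]);save("t.png",fs["top"]["img"])
np.save("f.npy",fs,allow_pickle=True)
E
```

```text
{'t': 0.0, 'joints': array([-1.37680243e+00,  4.87287130e-02,  9.76014820e-02,  1.62201749e+00,
        3.59511162e-05,  1.44300545e+00]), 'qd': array([-0.00051683,  0.00039566, -0.00093173, -0.00158526,  0.00128202,
       -0.00079489]), 'effort': array([ 2.23880934e-04, -3.38788140e+01,  3.20011568e+01,  2.04833492e-02,
       -1.35375171e-04, -5.73345488e-06]), 'ee_pos': array([ 0.16592064, -0.49744416,  0.23013047]), 'ee_rot': array([ 9.87084040e-01,  1.60198997e-01, -2.08948992e-05, -1.17414873e-03]), 'wrist_force': array([-0.0104348 ,  0.55951952,  0.79158216]), 'ft_torque': array([-0.02484542,  0.01069648,  0.02944889]), 'grasp_force': 0.0, 'gripper_width': 1.0003980697800485}
scene {'vfov': 57.41987121682541, 'cx': 255.7616146414311, 'cy': 187.76175645502997, 'origin': array([1.01600132, 0.65533623, 0.73046624]), 'attitude': array([0.1267542 , 0.44037055, 0.85029658, 0.25884914])}
cap_mid [301. 192.  19.  19.] 0.87
cap_mid [339. 225.  14.  16.] 0.55
cap_mid [300. 239.  62.  70.] 0.42
bottle [300. 219.  33.  38.] 0.67
caddy [299. 238.  59.  68.] 0.74
caddy [302. 194.  16.  20.] 0.47
soap [311. 238.  31.  46.] 0.94
soap [298. 220.  35.  39.] 0.62
tin [286. 209.  13.  21.] 0.53
top {'vfov': 57.811676122714694, 'cx': 258.19967197268477, 'cy': 185.12641762973712, 'origin': array([ 0.39857519, -0.04373579,  1.16880396]), 'attitude': array([-0.06566358,  0.04604472,  0.70525642, -0.70440156])}
cap_mid [226. 206.  21.  16.] 0.75
cap_mid [221. 254.  13.   8.] 0.49
bottle [229. 208.  33.  30.] 0.92
bottle [132. 148.  28.  27.] 0.4
caddy [231. 212.  82.  47.] 0.67
soap [206. 202.  26.  24.] 0.71
tin [255. 217.  20.  21.] 0.83
tin [228. 206.  21.  14.] 0.24
```

```bash
python3 - <<'E'
from h import *
fs=np.load("f.npy",allow_pickle=True).item()
t=fs["top"]; s=fs["scene"]
im=cv2.resize(t["img"][150:270,150:310],(480,360),interpolation=cv2.INTER_CUBIC)
im2=cv2.resize(s["img"][150:290,240:380],(320,320),interpolation=cv2.INTER_CUBIC)
save("crop.png",np.hstack([im,np.vstack([im2,np.zeros((40,320,3),np.uint8)])]))
C=cloud(t)
for n,(u,v) in dict(cap=(226,206),small=(221,254),soap=(206,202),tin=(255,217)).items():
    print(n,np.round(C[v-2:v+3,u-2:u+3].reshape(-1,3).mean(0),3))
E
```

```text
cap [0.495 0.075 0.187]
small [0.356 0.109 0.025]
soap [0.514 0.144 0.121]
tin [ 0.471 -0.003  0.081]
```

View pics/t.png

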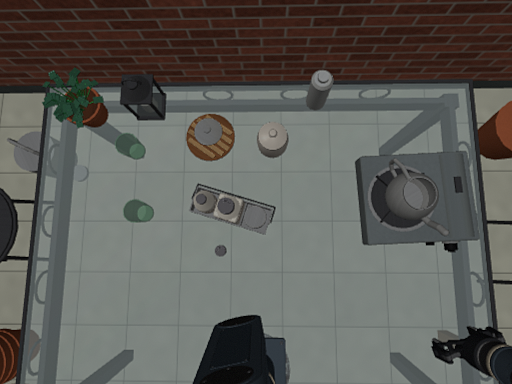

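View pics/s.png

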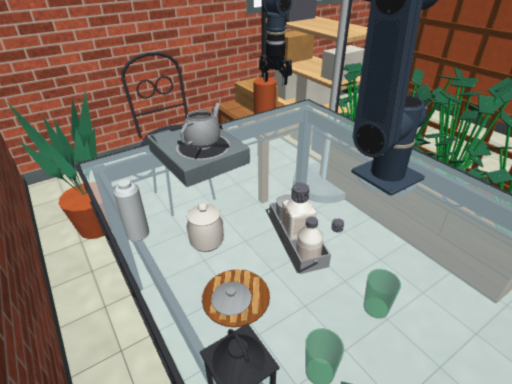

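View pics/crop.png

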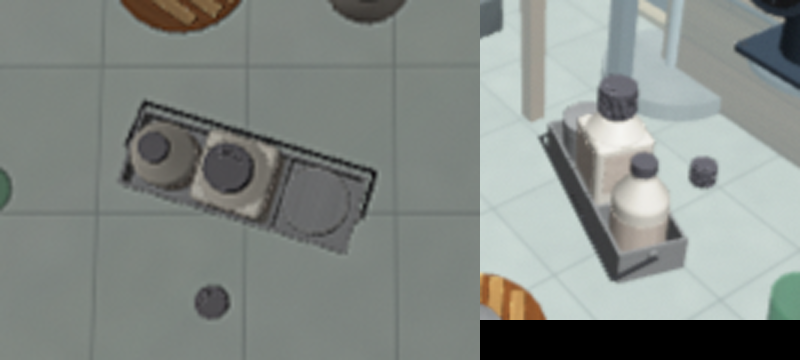

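The wide dark cap at top pixel (226,206) sits on the square bottle in the middle bay. Three things could be taken for it: that cap, the soap's small cap at (203,199), and a loose small cap on the table at (221,251). I choose the first: it is the only one on a square bottle, it is the widest, and its top at z=0.187 matches the expected 0.188. Next I need its centre, and the caddy's yaw to clear the soap.

```bash
cat > meas.py <<'E'
from h import *
from scipy.optimize import least_squares
fs=np.load("f.npy",allow_pickle=True).item()
allp={}
for c in fs:
    C=cloud(fs[c]).reshape(-1,3)
    near=np.hypot(C[:,0]-.495,C[:,1]-.075)
    P=C[(near<.05)&(C[:,2]>.155)&(C[:,2]<.2)]
    T=P[P[:,2]>.184]
    print(c,"cap n",len(P),"top",len(T),"topmed z",np.median(T[:,2]).round(4),"centroid",T.mean(0).round(4),"minrect",np.round(cv2.minEnclosingCircle(T[:,:2].astype(np.float32)),4) if 0 else cv2.minEnclosingCircle(T[:,:2].astype(np.float32)))
    S=P[(P[:,2]<.182)&(P[:,2]>.158)]
    if len(S)>5:
        r=least_squares(lambda q:np.hypot(S[:,0]-q[0],S[:,1]-q[1])-.024,[.495,.075],loss="soft_l1",f_scale=.002); print(" side fit",r.x.round(4),len(S),np.abs(r.fun).mean().round(4))
    B=C[(near<.2)&(C[:,2]>.035)&(C[:,2]<.052)]
    print(" caddy rect",cv2.minAreaRect(B[:,:2].astype(np.float32)))
    for n,x,y,z0,z1 in(("soaptop",.514,.144,.115,.145),("sq",.495,.075,.09,.12)):
        Q=C[(np.hypot(C[:,0]-x,C[:,1]-y)<.06)&(C[:,2]>z0)&(C[:,2]<z1)]
        print(" ",n,Q.mean(0).round(3),len(Q),cv2.minAreaRect(Q[:,:2].astype(np.float32)))
o=ctrl.get_obs();M=R.from_quat(o["ee_rot"]).as_matrix();print(M.round(3))
E
python3 meas.py
```

```text
scene cap n 304 top 146 topmed z 0.1872 centroid [0.5023 0.0805 0.1872] minrect ((0.5012760162353516, 0.07886350899934769), 0.0239704716950655)
 side fit [0.5001 0.0778] 132 0.0009
 caddy rect ((0.5029280781745911, 0.08177043497562408), (0.2701731324195862, 0.08746163547039032), 73.38548278808594)
  soaptop [0.517 0.126 0.13 ] 483 ((0.5069811940193176, 0.1297718584537506), (0.0746254026889801, 0.08924050629138947), 4.019514083862305)
  sq [0.527 0.098 0.107] 247 ((0.5229314565658569, 0.09174838662147522), (0.0518440306186676, 0.10020185261964798), 29.92352294921875)
top cap n 233 top 197 topmed z 0.1876 centroid [0.4969 0.0773 0.1877] minrect ((0.497036874294281, 0.07756943255662918), 0.02324248105287552)
 side fit [0.4978 0.0782] 23 0.0007
 caddy rect ((0.4969490170478821, 0.07675507664680481), (0.2729412913322449, 0.08619915693998337), 73.03107452392578)
  soaptop [0.51  0.132 0.132] 202 ((0.5028554201126099, 0.12763813138008118), (0.0720427855849266, 0.08320263028144836), 5.864146709442139)
  sq [0.493 0.075 0.107] 65 ((0.4995564818382263, 0.0857945904135704), (0.09569470584392548, 0.07716555893421173), 73.1339340209961)
[[ 0.949  0.316  0.   ]
 [ 0.316 -0.949 -0.   ]
 [-0.     0.    -1.   ]]
```

Emit:
step_arm --rows '[0.06,-0.053,-0.03,0,0,-3,1,0.12,-0.106,-0.03,0,0,-6,1,0.17,-0.15,-0.03,0,0,-9,1,0.22,-0.195,-0.03,0,0,-12,1,0.27,-0.239,-0.03,0,0,-15,1,0.32,-0.283,-0.03,0,0,-18,1,0.36,-0.319,-0.03,0,0,-21,1,0.4,-0.354,-0.03,0,0,-24,1]'

```text
t: 1.6
ee_pos: [0.4152, -0.067, 0.2617]
ee_rot: [0.932, 0.363, 0.001, 0.001]
wrist_force: [0.9, 0.4, -0.3]
gripper_width: 0.999
grasp_force: 0.0
```

```bash
cat > go.py <<'E'
import sys
from h import *
o=ctrl.get_obs();M=R.from_quat(o["ee_rot"]).as_matrix();t=np.array([float(a) for a in sys.argv[1:4]])
print("t",o["t"],"pos",o["ee_pos"].round(4),"yaw",np.degrees(np.arctan2(M[1,0],M[0,0])).round(2),"tilt",np.degrees(np.arccos(-M[2,2])).round(2),"j",o["joints"].round(2))
print("F",o["wrist_force"].round(1),"T",o["ft_torque"].round(2),"w",round(o["gripper_width"],3),"g",round(o["grasp_force"],1))
print("tool shift",(M.T@(t-o["ee_pos"])).round(4))
E
python3 go.py 0.499 0.078 0.26
```

```text
t 1.6 pos [ 0.4152 -0.067   0.2617] yaw 42.53 tilt 0.11 j [-0.32 -0.21 -0.08  1.7  -0.    2.08]
F [ 0.9  0.4 -0.3] T [-0.07 -0.03  0.03] w 0.999 g 0.0
tool shift [ 0.1598 -0.0502  0.0017]
```

Emit:
step_arm --rows '[0.055,-0.017,0,0,0,0,1,0.11,-0.034,0,0,0,0,1,0.16,-0.05,0,0,0,0,1,0.16,-0.05,0,0,0,0,1,0.16,-0.05,0,0,0,0,1]'

```text
t: 2.22
ee_pos: [0.4983, 0.0759, 0.2612]
ee_rot: [0.932, 0.362, -0.0, 0.0]
wrist_force: [0.7, -0.3, 0.3]
gripper_width: 1.002
grasp_force: 0.0
```

```bash
python3 go.py 0.499 0.078 0.152; python3 - <<'E'
from h import *
f=ctrl.grab_frame("scene"); save("b.png",cv2.resize(f["img"][90:290,220:420],(560,560),interpolation=cv2.INTER_CUBIC))
E
```

```text
t 2.225 pos [0.4983 0.0759 0.2612] yaw 42.47 tilt 0.05 j [ 0.02  0.    0.11  1.68 -0.    2.42]
F [ 0.7 -0.3  0.3] T [ 0.04 -0.   -0.04] w 1.002 g 0.0
tool shift [ 0.002  -0.0011  0.1092]
```

View pics/b.png

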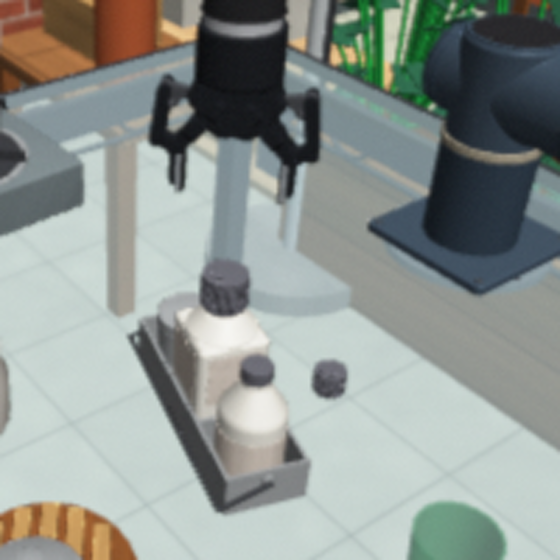

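The open fingers straddle the cap at crop pixel (225,285), and their tips at (178,185) and (285,200) are clear of the soap. Descending to it.

Emit:
step_arm --rows '[0.002,-0.001,0.03,0,0,0,1,0.002,-0.001,0.06,0,0,0,1,0.002,-0.001,0.09,0,0,0,1,0.002,-0.001,0.105,0,0,0,1,0.002,-0.001,0.105,0,0,0,1,0.002,-0.001,0.105,0,0,0,1]'

```text
t: 3.02
ee_pos: [0.5002, 0.0777, 0.1578]
ee_rot: [0.932, 0.362, 0.001, 0.0]
wrist_force: [0.6, 0.1, 0.0]
gripper_width: 0.999
grasp_force: 0.0
```

```bash
python3 go.py 0.499 0.078 0.155
```

```text
t 3.025 pos [0.5002 0.0777 0.1578] yaw 42.4 tilt 0.14 j [ 0.02 -0.01 -0.1   1.47 -0.    2.42]
F [0.6 0.1 0. ] T [ 0.03 -0.05 -0.01] w 0.999 g 0.0
tool shift [-0.0007 -0.001   0.0028]
```

Emit:
step_arm --rows '[0,0,0.003,0,0,0,0.7,0,0,0.003,0,0,0,0.4,0,0,0.003,0,0,0,0.3,0,0,0.003,0,0,0,0.3,0,0,0.003,0,0,0,0.3,0,0,0.003,0,0,0,0.3,0,0,0.003,0,0,0,0.3,0,0,0.003,0,0,0,0.3]'

```text
t: 4.03
ee_pos: [0.4996, 0.0785, 0.1539]
ee_rot: [0.932, 0.362, 0.001, -0.0]
wrist_force: [-1.0, 2.1, 6.4]
gripper_width: 0.554
grasp_force: 61.3
```

```bash
python3 go.py 0.499 0.078 0.155
```

```text
t 4.025 pos [0.4996 0.0785 0.1539] yaw 42.46 tilt 0.07 j [ 0.02 -0.01 -0.11  1.47  0.    2.42]
F [-1.   2.1  6.4] T [ 0.45  0.38 -0.01] w 0.554 g 61.3
tool shift [-0.0008 -0.0001 -0.0011]
```

Emit:
step_arm --rows '[0,0,0.001,0,0,0,0.3,0,0,0.002,0,0,0,0.3,0,0,0.003,0,0,0,0.3,0,0,0.004,0,0,0,0.3,0,0,0.005,0,0,0,0.3,0,0,0.005,0,0,0,0.3,0,0,0.005,0,0,0,0.3]'

```text
t: 4.9
ee_pos: [0.5, 0.0785, 0.1504]
ee_rot: [0.932, 0.362, 0.001, 0.0]
wrist_force: [-2.0, 1.4, 9.7]
gripper_width: 0.554
grasp_force: 61.9
```

```bash
python3 go.py 0.499 0.078 0.155
```

```text
t 4.9 pos [0.5    0.0785 0.1504] yaw 42.46 tilt 0.15 j [ 0.02 -0.01 -0.12  1.46  0.    2.42]
F [-2.   1.4  9.7] T [ 0.36  0.71 -0.01] w 0.554 g 61.9
tool shift [-0.0011 -0.0003 -0.0046]
```

Emit:
step_arm --rows '[0,0,0.001,0,0,0,0.3,0,0,0.002,0,0,0,0.3,0,0,0.003,0,0,0,0.3,0,0,0.003,0,0,0,0.3,0,0,0.003,0,0,0,0.3,0,0,0.003,0,0,0,0.3]'

```text
t: 5.65
ee_pos: [0.5003, 0.0784, 0.1483]
ee_rot: [0.932, 0.362, 0.002, 0.0]
wrist_force: [-3.0, 2.1, 11.9]
gripper_width: 0.551
grasp_force: 62.1
```

```bash
python3 go.py 0.499 0.078 0.155
```

```text
t 5.65 pos [0.5003 0.0784 0.1483] yaw 42.45 tilt 0.21 j [ 0.02 -0.01 -0.12  1.45  0.    2.42]
F [-3.   2.1 11.9] T [ 0.43  0.9  -0.03] w 0.551 g 62.1
tool shift [-0.0012 -0.0005 -0.0067]
```

Emit:
step_arm --rows '[0,0,0.001,0,0,-6,0.3,0,0,0.001,0,0,-14,0.3,0,0,0.001,0,0,-22,0.3,0,0,0.001,0,0,-30,0.3,0,0,0.001,0,0,-38,0.3,0,0,0.001,0,0,-46,0.3,0,0,0.001,0,0,-54,0.3,0,0,0.001,0,0,-62,0.3]'

```text
t: 6.65
ee_pos: [0.5005, 0.0791, 0.1476]
ee_rot: [0.611, 0.792, 0.002, 0.001]
wrist_force: [-4.2, 3.3, 13.4]
gripper_width: 0.558
grasp_force: 62.3
```

```bash
python3 go.py 0.499 0.078 0.155
```

```text
t 6.65 pos [0.5005 0.0791 0.1476] yaw 104.7 tilt 0.27 j [ 0.02 -0.01 -0.12  1.45  0.    1.34]
F [-4.2  3.3 13.4] T [ 0.69  0.94 -0.16] w 0.558 g 62.3
tool shift [-0.0006 -0.0017 -0.0074]
```

Emit:
step_arm --rows '[0.0,0,0,0,0,0,0.3,0.0005,-0.0005,0,0,0,0,0.3,0.001,-0.001,-0.002,0,0,0,0.3,0.001,-0.001,-0.004,0,0,0,0.3,0.001,-0.001,-0.006,0,0,0,0.3,0.001,-0.001,-0.008,0,0,0,0.3,0.001,-0.001,-0.01,0,0,0,0.3,0.001,-0.001,-0.01,0,0,0,0.3]'

```text
t: 7.65
ee_pos: [0.4992, 0.0788, 0.1548]
ee_rot: [0.613, 0.79, 0.001, 0.001]
wrist_force: [1.8, 0.6, 4.3]
gripper_width: 0.554
grasp_force: 61.4
```

```bash
python3 go.py 0.499 0.078 0.2
```

```text
t 7.65 pos [0.4992 0.0788 0.1548] yaw 104.43 tilt 0.14 j [ 0.02 -0.01 -0.11  1.47 -0.    1.34]
F [1.8 0.6 4.3] T [ 0.37 -0.47  0.02] w 0.554 g 61.4
tool shift [-0.0007 -0.0003 -0.0452]
```

Emit:
step_arm --rows '[0,0,-0.002,0,0,0,0.3,0,0,-0.004,0,0,0,0.3,0,0,-0.006,0,0,0,0.3,0,0,-0.008,0,0,0,0.3,0,0,-0.01,0,0,0,0.3,0,0,-0.01,0,0,0,0.3]'

```text
t: 8.4
ee_pos: [0.4981, 0.0787, 0.1644]
ee_rot: [0.613, 0.79, -0.0, -0.0]
wrist_force: [-0.2, -0.8, -0.3]
gripper_width: 0.553
grasp_force: 61.6
```

```bash
python3 go.py 0.499 0.078 0.2
```

```text
t 8.4 pos [0.4981 0.0787 0.1644] yaw 104.43 tilt 0.02 j [ 0.02 -0.01 -0.09  1.49 -0.    1.34]
F [-0.2 -0.8 -0.3] T [-0.02 -0.03 -0.03] w 0.553 g 61.6
tool shift [-0.0009  0.0007 -0.0356]
```

Emit:
step_arm --rows '[0,0,-0.006,0,0,0,0.3,0,0,-0.014,0,0,0,0.3,0,0,-0.024,0,0,0,0.3,0,0,-0.036,0,0,0,0.3,0,0,-0.048,0,0,0,0.3,0,0,-0.062,0,0,0,0.3,0,0,-0.062,0,0,0,0.3,0,0,-0.062,0,0,0,0.3]'

```text
t: 9.4
ee_pos: [0.4982, 0.0788, 0.2262]
ee_rot: [0.613, 0.79, -0.0, -0.0]
wrist_force: [-0.8, 0.4, -0.7]
gripper_width: 0.552
grasp_force: 61.6
```

```bash
python3 go.py 0.499 0.078 0.225; python3 - <<'E'
from h import *
f=ctrl.grab_frame("scene"); save("c.png",cv2.resize(f["img"][90:290,220:420],(560,560),interpolation=cv2.INTER_CUBIC))
C=cloud(f).reshape(-1,3); n=np.hypot(C[:,0]-.499,C[:,1]-.078)
P=C[(n<.02)&(C[:,2]>.15)&(C[:,2]<.19)]; print(len(P),P.mean(0).round(3),np.percentile(P[:,2],[5,50,95]).round(3))
E
```

```text
t 9.4 pos [0.4982 0.0788 0.2262] yaw 104.44 tilt 0.01 j [ 0.02 -0.01  0.03  1.61  0.    1.34]
F [-0.8  0.4 -0.7] T [-0.03  0.03  0.01] w 0.552 g 61.6
tool shift [-0.001   0.0006  0.0012]
140 [0.503 0.082 0.166] [0.153 0.166 0.174]
```

View pics/c.png

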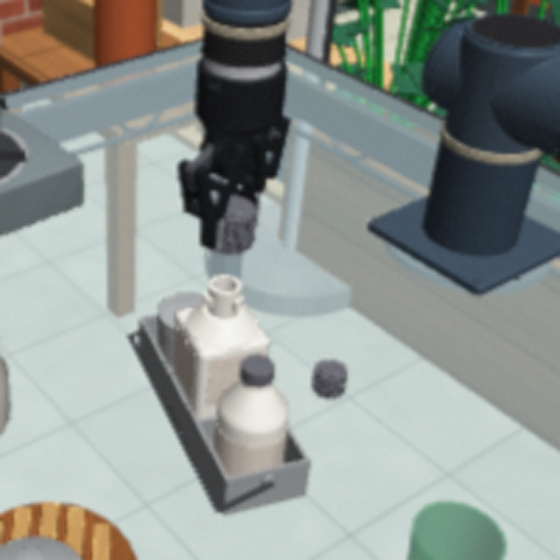

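The open neck at crop (224,290) stands bare. The cap hangs between the fingers at (237,225), partly hidden by the near finger. I'll check its level and position in the depth data before handing in.

```bash
python3 - <<'E'
from h import *
from scipy.optimize import least_squares
f=ctrl.grab_frame("scene"); C=cloud(f)
# crop px -> full: 220+u/2.8, 90+v/2.8
for r in range(156,186,3):
    print(r,[tuple((C[r,c]*1000).round().astype(int)) for c in range(296,312,3)])
S=C[162:176,301:309].reshape(-1,3); S=S[(np.hypot(S[:,0]-.5,S[:,1]-.078)<.035)&(S[:,2]>.2)]
def res(q):
    d=np.array([q[2],q[3],1.]);d/=np.linalg.norm(d);v=S-np.array([q[0],q[1],.242]);return np.linalg.norm(np.cross(v,d),axis=1)-.024
r=least_squares(res,[.499,.078,0,0],loss="soft_l1",f_scale=.002);print(len(S),r.x.round(4),np.abs(r.fun).mean(),S[:,2].min())
E
```

```text
156 [(np.int64(528), np.int64(87), np.int64(295)), (np.int64(525), np.int64(94), np.int64(298)), (np.int64(523), np.int64(103), np.int64(301)), (np.int64(166), np.int64(-279), np.int64(-1)), (np.int64(477), np.int64(74), np.int64(272)), (np.int64(474), np.int64(82), np.int64(275))]
159 [(np.int64(214), np.int64(-278), np.int64(2)), (np.int64(528), np.int64(98), np.int64(292)), (np.int64(521), np.int64(101), np.int64(291)), (np.int64(480), np.int64(66), np.int64(260)), (np.int64(478), np.int64(76), np.int64(264)), (np.int64(472), np.int64(81), np.int64(265))]
162 [(np.int64(506), np.int64(63), np.int64(258)), (np.int64(528), np.int64(99), np.int64(284)), (np.int64(495), np.int64(73), np.int64(260)), (np.int64(488), np.int64(77), np.int64(260)), (np.int64(482), np.int64(81), np.int64(260)), (np.int64(475), np.int64(85), np.int64(259))]
165 [(np.int64(533), np.int64(95), np.int64(275)), (np.int64(527), np.int64(99), np.int64(275)), (np.int64(503), np.int64(83), np.int64(259)), (np.int64(499), np.int64(90), np.int64(261)), (np.int64(490), np.int64(91), np.int64(259)), (np.int64(471), np.
[... 1109 characters left out ...]
)), (np.int64(246), np.int64(-148), np.int64(-2))]
180 [(np.int64(305), np.int64(-165), np.int64(-3)), (np.int64(519), np.int64(94), np.int64(225)), (np.int64(513), np.int64(98), np.int64(225)), (np.int64(278), np.int64(-146), np.int64(-2)), (np.int64(269), np.int64(-139), np.int64(-2)), (np.int64(261), np.int64(-131), np.int64(0))]
183 [(np.int64(319), np.int64(-148), np.int64(-1)), (np.int64(309), np.int64(-143), np.int64(-2)), (np.int64(300), np.int64(-136), np.int64(-2)), (np.int64(292), np.int64(-129), np.int64(-1)), (np.int64(286), np.int64(-120), np.int64(2)), (np.int64(271), np.int64(-120), np.int64(-3))]
112 [ 0.5168  0.0761  4.0234 -0.7712] 0.0023677627672263257 0.23540055062283677
```

```bash
python3 - <<'E'
from h import *
f=ctrl.grab_frame("scene"); save("d.png",cv2.resize(f["img"][140:220,270:340],(525,600),interpolation=cv2.INTER_CUBIC))
E
```

```text
(no output)
```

View pics/d.png

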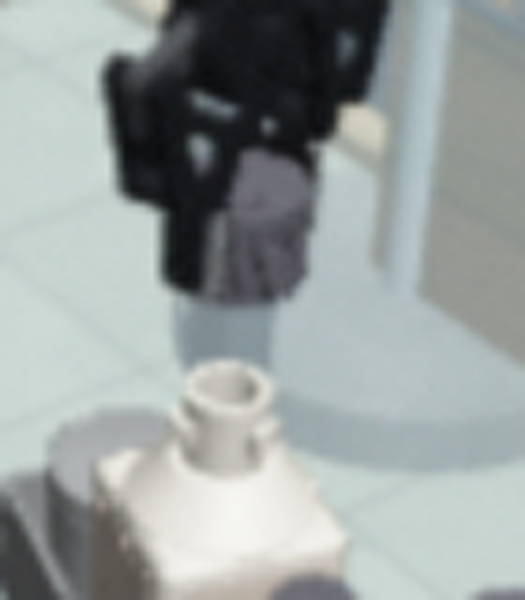

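The cap's top face reads z = 0.258–0.261 m all across, so it is level. Its lower edge is about 0.224 m, roughly 5 cm above the rim, and the bottle is upright in its bay. Handing in.

```bash
python3 -c "
from workcell import ctrl
print(ctrl.job_done())"
```

```text
the job is handed in; nothing more can be done
None
```

The descaler cap was pushed down, turned 62° anticlockwise and lifted off; it was held level in the gripper about 5 cm above the bottle's mouth when I handed the job in, at about 10 s on the robot's clock; no verdict was returned.

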